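# Pack the hand mirror and trinket box into the sample case

### The job

Pack up the stall's samples: put the smaller hand mirror and the smallest round trinket box into their matching cutouts in the open sample case, and press each one down until it sits fully home and level on the cutout's floor (they are a tight, sprung fit and stay proud unless pressed). Do not move the other goods on the table.

Things in the scene. Friction and masses are not known exactly. Their poses are not given: they have to be found in the camera images.
- mirror_grip (a point): Balance point of the small hand mirror, on the handle, half-way up its thickness. The mirror is bright metal, lies flat face down, is 187 mm long and 18 mm thick (9 mm below and above this point); handle 22 mm wide with flat vertical sides, head 72 mm across. x: from handle to head; z up. The handle runs from 85 mm behind this point to 30 mm ahead, where the head begins.
- mirror_head (a point): Centre of the small mirror's head, half-way up, 66 mm from mirror_grip along +x; same axes.
- tbox_center (a point): Centre, half-way up, of the small trinket box: a round metal box with closed, fixed lid, 62 mm diameter, 48 mm tall, about 0.2 kg, standing upright (z up; yaw does not matter). Flat top 50 mm across; lower edge bevelled 2.5 mm wide by 5 mm high. The other round boxes on the table are 84 mm and more and do not fit.
- case: The open sample case, fixed on the table: wooden tray 206 mm (x) by 246 mm (y) with a rigid grey insert; origin at the centre of its underside, z up. Insert top 26 mm above the table, rim 2 mm higher. Both cutouts are 14 mm deep (floor 12 mm above the table), 1.5 mm wider than their item all round. A packed flat tin, 58 by 62 mm, stands 8 mm proud of the insert at (52, -60) mm in this frame.
- slot_grip (a point): Point on the floor of the mirror-shaped cutout (12 mm above the table) over which mirror_grip belongs; axes of the case. The mirror lies with its x axis (handle to head) along the case's +y. A finger notch as deep as the cutout crosses the handle here, centred on this point: 76 mm along the case's x, 34 mm along its y. When home, mirror_grip is 9 mm above this point.
- slot_head (a point): Centre of the floor of the mirror cutout's round end, 66 mm from slot_grip along the case's +y; axes of the case. The cutout has a spring nub on either side here and on either side of the handle 60 mm behind slot_grip; they hold a placed mirror up about 8 mm above the floor. Pressing at mirror_grip bears on both pairs about evenly: 8 to 20 N on top sends it home; it then stays by friction.
- slot_box (a point): Centre of the floor of the round cutout for the small trinket box, 65 mm diameter, 12 mm above the table; axes of the case. Three spring nubs in its wall hold a placed box up about 8 mm above the floor; 6 to 15 N on its top sends it home. When home, tbox_center is 24 mm above this point.
- bigbox1: Larger round trinket box, bystander, 86 mm diameter, 56 mm tall; origin at the centre of its underside.
- bigbox2: Larger round trinket box, bystander, 90 mm diameter, 58 mm tall; origin at the centre of its underside.
- bigbox3: Larger round trinket box, bystander, 84 mm diameter, 54 mm tall; origin at the centre of its underside.
- bigmirror: Larger hand mirror, bystander, 221 mm long, head 92 mm; origin under its handle, 75 mm from the head's centre.
- bangle: Brass bangle lying flat, bystander, 72 mm diameter, 12 mm tall; origin at the centre of its underside.
- dish: Small closed clay pot, bystander, 60 mm diameter, 30 mm tall; origin at the centre of its underside.
- mirror: The small mirror itself, about 0.2 kg; origin at its underside below mirror_grip, same axes. Its lower edge is bevelled 2.5 mm wide by 5 mm high. A larger mirror of the same kind (head 92 mm) lies on the table and does not fit.
- tbox: The small trinket box itself; origin at the centre of its underside.
Things that resemble listed ones, but are neither listed nor needed, are in the scene too. Leave any blue look-alike of the mirror alone. What is shaped like the tbox but green is not meant.

How it is judged:
By the outcome, as a careful person would: the job done as asked, in the order asked, and still so for the second after the job is handed in, with the robot touching nothing.
It also fails if it takes over 64 s, if anything falls off the work surface, if the arm or the gripper's body presses on something with over 40 N, if the wrist force passes 120 N, or if a joint passes its speed limit or range.

### The arm

A 7-joint arm with a two-finger parallel gripper is mounted at the origin on the work surface. World frame = base frame: x ahead of the robot, y to its left, z up, the work surface at z = 0. Lengths are in m, angles in rad, forces in N, time in s.
With the tool pointing down it reaches from about 0.4 to 0.85 m from the base axis. Payload 10.4 kg.
Tool frame: the origin (TCP) lies midway between the tips of the shut fingers; the grasp point (between the pads) lies 19 mm behind it; x points along the fingers, y is the direction in which the jaws open and shut, and the axes are right-handed (so a half turn about x gives the same grasp; the last joint's range is limited). The gripper opens to 87 mm and grips with 3 to 60 N. Pads are 19 mm wide; open, the fingers measure 117 mm over their backs; the gripper's body (75 mm by 190 mm) begins 51 mm behind the grasp point.
Start: joints at [-1.165, 0.332, -0.065, 1.46, 0.022, 1.35, -0.088], TCP at [0.26, 0.568, 0.223] pointing down, gripper open.
Joint ranges: [-2.6, 2.6], [-0.5, 2.12], [-1.47, 1.34], [0.16, 2.42], [-1.27, 4.41], [0.06, 2.06], [-2.6, 2.6]. Speed limits (rad/s): [2.22, 2.22, 2.79, 2.79, 3.14, 3.14, 3.14].

### API

Orientations are given as a rotation vector (axis times angle).
In Python, from station import r gives the robot as it stands. Calls block until the motion is done:
- r.reach(position, orientation): joint-space move of the TCP to a pose.
- r.line_to(position, rotation=None, velocity=0.15): straight line of the TCP; rotation=None keeps the orientation; velocity is the mean speed in m/s.
- r.set_joints(angles): joint-space move.
- r.gripper_to(opening, force=None): finger opening in m; force is the grip in N (None keeps the last); returns when the fingers have stopped.
- r.dwell(seconds).
- r.ik(position, orientation): joint angles nearest the present ones, or None.
- r.sense(): the state.
- r.capture(name): name is "scene" or "top" or "wrist"; returns a dict with "img" (420x560x3 uint8, red, green, blue), "range_z" (420x560 float32, m along the optical axis (not along the pixel's ray), 0 where there is no reading), "fx", "fy", "cx", "cy" (pixels), "origin" and "orientation" of the camera in the world. Camera axes: x right, y down, z forward; pixel columns grow to the right and rows downward; lengths in m; the calibration is good to about 2 mm. A picture is of the moment at which its call begins.
A pose or a line that the arm cannot do raises r.IKError and nothing moves.
- r.finish_job(): hands the job in, once; it reports no verdict.
The state is a dict: "time": time; "q": joint angles; "joint_velocities": joint speeds; "effort": joint torques, N m; "eef_pos": TCP position; "eef_rot": TCP orientation; "contact_force": force on the tool from outside, world axes, zero at the start; "wrist_torque": the same for the moment, N m; "finger_gap": finger opening in m.
Only numpy, scipy, OpenCV 4.12 (cv2) and the standard library are available. Lean on these libraries where they do the work, as an engineer would, in place of code of your own. Each camera call takes 0.05 s, during which the arm holds its last target.

## Working session

There is one attempt and no reset: what is moved stays moved. The work goes in short steps, each a Python script; the robot and the scene stay as the last script left them, time stands still between calls to the robot, and variables do not carry over. Pictures are saved under pics/ and viewed, and the job is handed in when it is done.

```bash
ls; mkdir -p pics; cat > h.py <<'E'
import numpy as np, cv2, pickle
from scipy.spatial.transform import Rotation as R
def Rm(o):
    o=np.array(o,float)
    if o.shape==(3,3): return o
    return R.from_rotvec(o).as_matrix() if o.size==3 else R.from_quat(o).as_matrix()
def ray(c,u,v):
    d=Rm(c["orientation"])@np.array([(u-c["cx"])/c["fx"],(v-c["cy"])/c["fy"],1.0]); return np.array(c["origin"]),d
def onplane(c,u,v,z):
    o,d=ray(c,u,v); return o+d*(z-o[2])/d[2]
def cloud(c):
    z=c["range_z"]; v,u=np.indices(z.shape)
    P=np.stack([(u-c["cx"])/c["fx"]*z,(v-c["cy"])/c["fy"]*z,z],-1)@Rm(c["orientation"]).T+np.array(c["origin"])
    P[z==0]=np.nan; return P
def proj(c,p):
    q=Rm(c["orientation"]).T@(np.array(p)-c["origin"]); return q[0]/q[2]*c["fx"]+c["cx"],q[1]/q[2]*c["fy"]+c["cy"]
def save(c,n): cv2.imwrite("pics/"+n+".png",c["img"][:,:,::-1]); pickle.dump(c,open("pics/"+n+".pkl","wb"))
def load(n): return pickle.load(open("pics/"+n+".pkl","rb"))
E
python3 - <<'E'
from station import r
from h import *
for n in ["scene","top","wrist"]:
    c=r.capture(n); save(c,n+"0"); print(n,c["origin"],c["orientation"],c["fx"],c["cx"],c["cy"])
print(r.sense())
E
```

```text
pics
scene [0.9119121  0.56633668 0.68680441] [-0.71953779 -2.57129219  1.21182402] 437.6443073496767 280.7258097626839 205.37281197017842
top [ 0.33129144 -0.08737136  0.98703734] [-2.15116408  2.10275661 -0.20423476] 380.7663808380389 284.7519841749282 207.5014634278737
wrist [0.19587692 0.59766081 0.3841851 ] [2.45151774 1.5735306  0.20546252] 373.17594661566017 270.8152995231728 208.42471590424458
{'time': 0.15, 'q': array([-1.16461006,  0.33270849, -0.06464734,  1.46072576,  0.02160637,
        1.34990454, -0.088478  ]), 'joint_velocities': array([ 0.00063685, -0.00308032, -0.00047771, -0.00206845,  0.00145862,
       -0.00059639, -0.00029032]), 'effort': array([ 9.81008670e-04, -6.23633480e+01,  2.50169408e-02, -3.90145612e+01,
       -6.12003822e-02,  3.71842599e-02,  9.13897225e-05]), 'eef_pos': array([0.25976727, 0.56814716, 0.22195876]), 'eef_rot': array([ 0.3354939 ,  1.54466404, -0.33713706]), 'contact_force': array([-0.24066468,  0.42509046,  0.34497689]), 'wrist_torque': array([ 0.00937798, -0.08671172,  0.01626935]), 'finger_gap': 0.08685481371852304}
```

View pics/scene0.png

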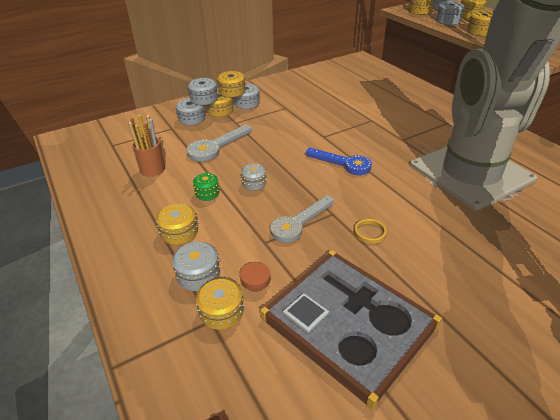

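View pics/top0.png

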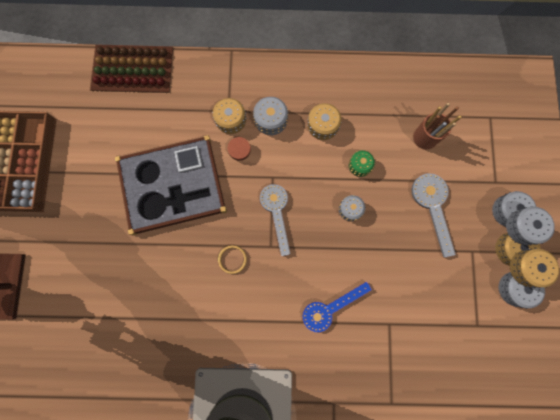

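View pics/wrist0.png

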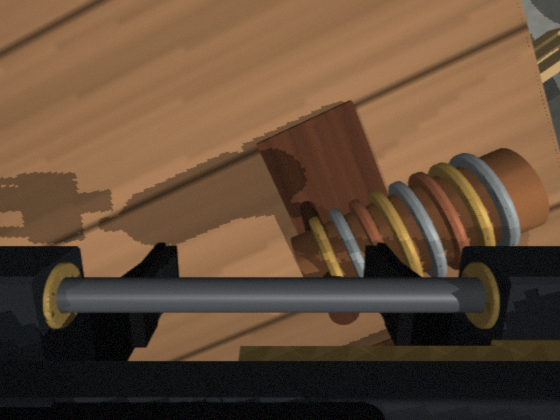

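The top view gives these candidates:
- **Mirrors:** metal at (275,198)-(285,250), a larger metal one at (431,190)-(447,250), and a blue one at (318,317).
- **Round boxes:** small silver (352,208), green (362,163), large ones at (228,115), (270,115) and (324,120), and a stack around (525,245).

By the description I want the mirror at (275,198) and the box at (352,208). Next I measure them.

```bash
cat > m.py <<'E'
from h import *
for n in ["top0","scene0"]:
    c=load(n); P=cloud(c); hsv=cv2.cvtColor(c["img"],cv2.COLOR_RGB2HSV)
    z=P[...,2]
    m=((z>0.007)&(z<0.2)).astype(np.uint8)
    k,lab,st,ce=cv2.connectedComponentsWithStats(m)
    print(n,"table z",np.nanmedian(z[(abs(z)<0.02)]))
    for i in range(1,k):
        if st[i,4]<80: continue
        s=lab==i; p=P[s]; zt=np.percentile(p[:,2],90)
        t=p[p[:,2]>zt-0.006]
        (cx,cy),(w,h),a=cv2.minAreaRect((t[:,:2]*1000).astype(np.float32))
        print(st[i,:4],"ztop %.4f"%zt,"c %.1f %.1f size %.1f %.1f a %.1f"%(cx,cy,w,h,a),"rgb",c["img"][s].mean(0).astype(int))
c=load("top0"); cv2.imwrite("pics/crop0.png",cv2.resize(c["img"][100:270,110:400,::-1],None,fx=2.7,fy=2.7,interpolation=cv2.INTER_CUBIC))
E
python3 m.py
```

```text
top0 table z 0.0011399042643213675
[91 45 77 42] ztop 0.0258 c 902.5 346.9 size 196.2 110.8 a 89.3 rgb [61 42 28]
[253  97  35  38] ztop 0.0608 c 757.6 -47.1 size 86.1 83.8 a 1.2 rgb [133 128 126]
[212  98  34  36] ztop 0.0567 c 756.4 63.0 size 79.7 81.0 a 48.5 rgb [162 128  83]
[307 103  35  37] ztop 0.0587 c 745.1 -189.9 size 80.9 81.3 a 1.7 rgb [165 131  84]
[413 103  48  46] ztop 0.1431 c 719.0 -469.2 size 56.8 53.5 a 36.9 rgb [95 66 48]
[  0 111  56 101] ztop 0.0422 c 619.3 598.7 size 261.6 127.6 a 0.8 rgb [92 65 48]
[115 135 112 100] ztop 0.0306 c 567.7 209.2 size 209.8 249.9 a 15.5 rgb [88 81 82]
[227 137  24  24] ztop 0.0329 c 668.1 34.5 size 58.0 59.1 a 46.2 rgb [152  87  66]
[348 150  27  27] ztop 0.0506 c 634.4 -288.2 size 58.5 57.6 a 62.7 rgb [ 77 117  65]
[411 173  44  84] ztop 0.0211 c 508.5 -494.1 size 219.3 90.8 a 22.1 rgb [151 146 143]
[260 184  30  72] ztop 0.0215 c 482.0 -64.4 size 186.0 68.5 a 4.0 rgb [156 149 146]
[492 191  67 118] ztop 0.1127 c 419.8 -677.9 size 183.3 85.4 a 0.8 rgb [130 117 102]
[339 195  26  26] ztop 0.0507 c 514.0 -262.0 size 56.8 57.5 a 56.7
[... 1051 characters left out ...]
2 a 38.7 rgb [ 76  95 161]
[240 164  26  25] ztop 0.0484 c 518.5 -257.2 size 54.9 58.6 a 53.6 rgb [150 146 131]
[192 173  27  27] ztop 0.0484 c 637.0 -286.4 size 55.9 58.0 a 76.6 rgb [ 66 135  55]
[270 195  64  47] ztop 0.0192 c 488.3 -81.6 size 185.4 71.0 a 22.5 rgb [159 156 142]
[156 204  42  40] ztop 0.0568 c 749.5 -186.6 size 78.8 83.4 a 86.0 rgb [184 148  63]
[354 219  33  23] ztop 0.0126 c 380.1 42.1 size 70.2 70.3 a 30.4 rgb [189 146  53]
[172 242  72  87] ztop 0.0582 c 763.5 7.4 size 189.4 88.2 a 87.8 rgb [170 150 101]
[260 250 182 159] ztop 0.0287 c 569.5 209.3 size 211.9 251.2 a 15.5 rgb [101  93  88]
[240 262  30  29] ztop 0.0311 c 670.3 35.0 size 58.7 60.6 a 6.2 rgb [165  94  58]
```

View pics/crop0.png

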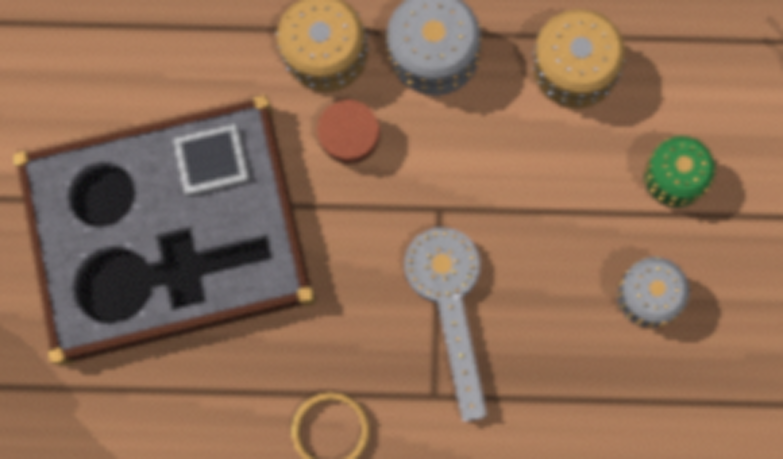

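The crop confirms it. The small metal mirror (187 mm class, about 70 mm head) is at top-view (275,198), and the silver 62 mm box is at (352,208). The larger mirror measures 219 mm and the green box is excluded. Next come close wrist views.

```bash
cat >> h.py <<'E'
def down(yaw):
    """tool pointing down, tool y (jaw direction) at world angle yaw"""
    y=np.array([np.cos(yaw),np.sin(yaw),0]); x=np.array([0,0,-1.]); z=np.cross(x,y)
    return R.from_matrix(np.stack([x,y,z],1)).as_rotvec()
E
python3 - <<'E'
from station import r
from h import *
s=r.sense(); T=Rm(s["eef_rot"]); c=load("wrist0")
print("tool axes\n",T.round(3)); print("cam in tool",(T.T@(c["origin"]-s["eef_pos"])).round(4)); print("camaxes in tool\n",(T.T@Rm(c["orientation"])).round(3))
print("pixel280,140 at z0",onplane(c,280,140,0), "tcp pixel",proj(c,s["eef_pos"]))
for nm,p in dict(mirror=(0.46,-0.066),box=(.516,-.26),slot=(.55,.2)).items():
    for z in (0.05,0.25):
      for yaw in np.radians(np.arange(-180,180,30)):
        q=r.ik([*p,z],down(yaw)); print(nm,z,round(np.degrees(yaw)),None if q is None else np.round(q,2)) if q is not None else 0
E
```

```text
tool axes
 [[-0.     0.416  0.909]
 [-0.001  0.909 -0.416]
 [-1.    -0.001  0.   ]]
cam in tool [-1.622e-01  1.000e-04 -7.040e-02]
camaxes in tool
 [[ 0.001 -0.259  0.966]
 [ 1.    -0.001 -0.001]
 [ 0.001  0.966  0.259]]
pixel280,140 at z0 [0.22779178 0.59262928 0.        ] tcp pixel (np.float64(270.9126668565843), np.float64(263.74676270098865))
mirror 0.05 -150 [-1.    0.34  1.19  2.1  -0.39  0.95 -2.21]
mirror 0.05 -120 [-1.    0.34  1.19  2.1  -0.39  0.95 -1.69]
mirror 0.05 -90 [-0.64  0.19  0.74  2.09 -0.16  0.91 -1.37]
mirror 0.05 -60 [-0.61  0.19  0.72  2.09 -0.16  0.91 -0.86]
mirror 0.05 -30 [-0.6   0.19  0.71  2.09 -0.15  0.91 -0.34]
mirror 0.05 0 [-0.6   0.19  0.7   2.09 -0.15  0.91  0.19]
mirror 0.05 30 [-0.59  0.19  0.69  2.09 -0.15  0.91  0.71]
mirror 0.05 60 [-0.57  0.18  0.67  2.09 -0.14  0.91  1.23]
mirror 0.05 90 [-0.53  0.18  0.63  2.09 -0.13  0.91  1.74]
mirror 0.05 120 [-0.52  0.18  0.61  2.09 -0.13  0.91  2.26]
mirror 0.05 150 [ 1.13  0.44 -1.23  2.01  0.49  1.03  2.28]
mirror 0.25 -150 [ 0.94  0.   -0.88  1.78  0.    1.36 -2.56]
mirror 0.25 -120 [ 0.73 -0.01 -0.
[... 2498 characters left out ...]
  1.7 ]
slot 0.05 150 [-0.47  0.4   0.05  1.76 -0.02  0.99  2.21]
slot 0.25 -180 [ 0.48  0.5  -1.24  1.48  0.47  1.49  2.38]
slot 0.25 -120 [-1.32  0.4   1.17  1.57 -0.37  1.41 -2.21]
slot 0.25 -90 [-0.82  0.24  0.48  1.55 -0.11  1.38 -1.91]
slot 0.25 -60 [-0.78  0.24  0.43  1.55 -0.1   1.38 -1.39]
slot 0.25 -30 [-0.76  0.23  0.4   1.55 -0.09  1.38 -0.88]
slot 0.25 0 [-0.73  0.23  0.36  1.55 -0.08  1.38 -0.36]
slot 0.25 30 [-0.67  0.23  0.29  1.55 -0.07  1.38  0.15]
slot 0.25 60 [-0.61  0.23  0.22  1.54 -0.05  1.38  0.66]
slot 0.25 90 [-0.6   0.23  0.2   1.54 -0.05  1.38  1.18]
slot 0.25 120 [-0.56  0.23  0.16  1.54 -0.04  1.38  1.7 ]
slot 0.25 150 [-0.53  0.23  0.12  1.54 -0.03  1.38  2.21]
```

```bash
python3 - <<'E'
from station import r
from h import *
r.reach([0.577,0.142,0.24],down(np.radians(15.5))); r.dwell(0.3)
c=r.capture("wrist"); save(c,"wcase1"); print(r.sense()["time"])
yaw=np.radians(-80)
r.reach([0.41,-0.09,0.24],down(yaw)); r.dwell(0.3)
c=r.capture("wrist"); save(c,"wmir1"); print(r.sense()["time"],r.sense()["contact_force"])
E
```

```text
2.425
4.0667 [-0.15526947  0.11937217 -0.24719641]
```

View pics/wcase1.png

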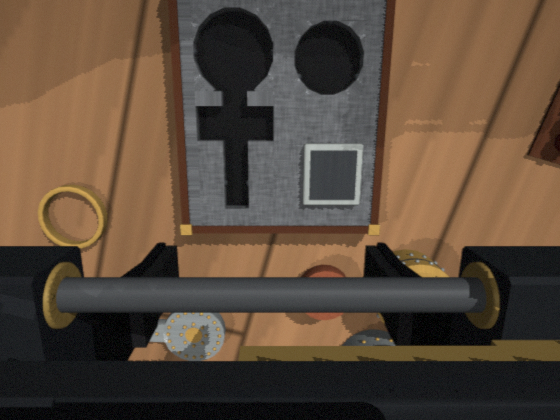

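View pics/wmir1.png

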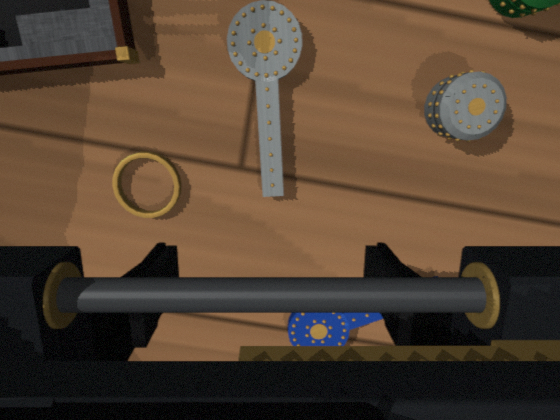

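In wcase1, the mirror cutout's head is at about (233,50), its notch at (235,123) and the box cutout at (328,58). In wmir1, the mirror's head is at (265,40), its handle end at (272,195) and the box at (475,105). Now I turn these into positions.

```bash
cat > m2.py <<'E'
from h import *
def circ(pts):  # LSQ circle, robust
    p=np.array(pts); 
    for _ in range(5):
        A=np.c_[2*p,np.ones(len(p))]; s=np.linalg.lstsq(A,(p**2).sum(1),rcond=None)[0]
        rad=np.sqrt(s[2]+s[0]**2+s[1]**2); e=abs(np.hypot(*(p-s[:2]).T)-rad); k=e<max(0.0015,2*np.median(e)) ; p=p[k]
    return s[:2],rad,len(p)
def contour_pts(c,mask,seed,z):
    k,lab,st,ce=cv2.connectedComponentsWithStats(mask.astype(np.uint8)); i=lab[seed[1],seed[0]]; assert i>0
    m=(lab==i).astype(np.uint8); ct=max(cv2.findContours(m,cv2.RETR_EXTERNAL,cv2.CHAIN_APPROX_NONE)[0],key=len)[:,0]
    return m,ct,np.array([onplane(c,u,v,z)[:2] for u,v in ct])
if __name__=="__main__":
    # heights from wrist depth
    c=load("wcase1");P=cloud(c);z=P[...,2]
    print("wrist insert z",np.nanmedian(z[60:110,285:300]),"floor box",np.nanmedian(z[50:65,320:335]),"floor mir",np.nanmedian(z[45:60,225:245]),"notch",np.nanmedian(z[118:130,225:245]),"table",np.nanmedian(z[100:200,110:160]),"tin",np.nanmedian(z[160:190,320:345]))
    img=c["img"]; hsv=cv2.cvtColor(img,cv2.COLOR_RGB2HSV)
    print("V insert",np.median(hsv[60:110,285:300,2]),"V floor",np.median(hsv[50:65,320:335,2]))
    def grip(zi):
        m=hsv[...,2]<55
        _,_,pb=contour_pts(c,m,(328,58),zi); cb=circ(pb); print("slot_box",cb)
        mm,ct,pm=contour_pts(c,m,(233,50),zi)
        k=ct[:,1]<85; ch=circ(pm[k]); print("slot_head",ch)
        n=pm[(ct[:,1]>95)&(ct[:,1]<150)]
        ys=[];
        h=pm[(ct[:,1]>150)]
        print(" handle minAreaRect",cv2.minAreaRect((h*1000).astype(np.float32)))
        # notch: rows range with wide mask
        mk=mm.copy(); w=mm.sum(1); rows=np.where((w>50)&(np.arange(420)>95))[0]; cols=np.where(mm[rows[2]:rows[-2]].mean(0)>.5)[0]
        u,v=(cols[0]+cols[-1])/2,(rows[0]+rows[-1])/2; print(" notch px",rows[0],rows[-1],cols[0],cols[-1],onplane(c,u,v,zi)[:2])
        # handle end
        hr=np.where(w>5)[0][-1]; hu=np.mean(np.where(mm[hr-3])[0]); print(" handle end",onplane(c,hu,hr+.5,zi)[:2])
        return cb[0],ch[0],onplane(c,hu,hr+.5,zi)[:2]
    cb,ch,he=grip(0.026)
    d=ch-he; a=np.arctan2(d[1],d[0]); print("case yaw from slot %.2f"%(np.degrees(a)-90), "len",np.linalg.norm(d),"exp 152.5")
    print("slot_grip",ch-0.066*d/np.linalg.norm(d))
    c=load("wmir1");P=cloud(c);z=P[...,2];hsv=cv2.cvtColor(c["img"],cv2.COLOR_RGB2HSV)
    print("mirror top",np.nanmedian(z[90:180,262:276]),"box top",np.nanmedian(z[90:115,465:485]),"table",np.nanmedian(z[90:180,300:400]))
    m=((z>0.010)&(z<0.08))
    mm,ct,p=contour_pts(c,m,(268,130),0.018)
    hd=circ(p[(ct[:,1]<75)&(ct[:,1]>2)]); print("depthmask head",hd)
    S=hsv[...,1]; m=((S<60)&(hsv[...,2]>90)).astype(np.uint8); m=cv2.morphologyEx(m,cv2.MORPH_CLOSE,np.ones((9,9)))
    mm,ct,p=contour_pts(c,m,(268,130),0.018); hd=circ(p[(ct[:,1]<72)]); print("head",hd)
    hp=p[(ct[:,1]>90)]; print(" handle rect",cv2.minAreaRect((hp*1000).astype(np.float32)))
    mid=[(np.mean(np.where(mm[v])[0]),v) for v in range(95,185)]
    q=np.array([onplane(c,u,v,0.018)[:2] for u,v in mid]); l=cv2.fitLine(q.astype(np.float32),cv2.DIST_L2,0,0,0).ravel()
    print(" axis yaw",np.degrees(np.arctan2(l[1],l[0])),"lateral head off",np.cross(l[:2],hd[0]-l[2:]))
    tip=p[ct[:,1]>=ct[:,1].max()-1].mean(0); print(" tip",tip,"len tip-head",np.linalg.norm(hd[0]-tip),"exp 151")
    kb=cv2.findContours(((z>0.044)&(z<0.06)).astype(np.uint8),cv2.RETR_EXTERNAL,cv2.CHAIN_APPROX_NONE)[0]
    for k in kb:
        if len(k)>60: print("box top",circ([onplane(c,u,v,0.048)[:2] for u,v in k[:,0]]))
E
python3 m2.py 2>&1 | grep -v Depre
```

```text
print(" axis yaw",np.degrees(np.arctan2(l[1],l[0])),"lateral head off",np.cross(l[:2],hd[0]-l[2:]))
wrist insert z 0.02599786429418316 floor box 0.012213778198324005 floor mir 0.012327797067627488 notch 0.012190055731645943 table 0.00026276426746313364 tin 0.03520552496357049
V insert 109.0 V floor 29.0
slot_box (array([0.59843389, 0.26916085]), np.float64(0.031900419836374844), 198)
slot_head (array([0.51035758, 0.25131717]), np.float64(0.036667767321923575), 183)
 handle minAreaRect ((542.9970703125, 133.138427734375), (23.500226974487305, 58.081729888916016), 15.491897583007812)
 notch px 106 139 198 272 [0.52790843 0.18800852]
 handle end [0.5504114  0.10673533]
case yaw from slot 15.48 len 0.1500273872077973 exp 152.5
slot_grip [0.52797804 0.18771277]
mirror top 0.018240265631258357 box top 0.048511917349188055 table 0.0002254428030062927
depthmask head (array([ 0.53926114, -0.06049991]), np.float64(0.035395622174775626), 156)
head (array([ 0.53964281, -0.06082083]), np.float64(0.0356357253068505), 170)
 handle rect ((444.125732421875, -83.11785888671875), (106.84126281738281, 22.916105270385742), 13.155037879943848)
 axis yaw 13.176301 lateral head off -4.154736022558142e-06
 tip [ 0.39263126 -0.09494183] len tip-head 0.15091931681674078 exp 151
box top (array([ 0.51391156, -0.26012377]), np.float64(0.02828044402627236), 226)
```

```bash
python3 - <<'E'
from station import r
from h import *
a=np.radians(13.18); g=np.array([0.5395,-0.0607])-0.066*np.array([np.cos(a),np.sin(a)]); print(g)
rot=down(a-np.pi/2)
r.reach([*g,0.09],rot); r.gripper_to(0.055)
r.line_to([*g,0.0045],velocity=0.12); print(r.sense()["eef_pos"],r.sense()["contact_force"])
r.gripper_to(0.0,force=30); s=r.sense(); print(s["finger_gap"],s["contact_force"])
r.line_to([*g,0.075],velocity=0.12); r.dwell(.2)
s=r.sense(); print(s["finger_gap"],s["contact_force"],s["eef_pos"],s["wrist_torque"],s["time"])
c=r.capture("wrist"); save(c,"wheld"); c["eef"]=s
E
```

```text
[ 0.47523854 -0.07574873]
[ 0.47570176 -0.07588211  0.00503593] [0.14778259 0.27125736 0.01835542]
0.02156158153964193 [-0.13988691 -0.03129623  2.20949286]
0.021580507369229517 [-0.7697643  -0.34352727 -1.88421052] [ 0.47469344 -0.07580865  0.07428217] [-0.06211652  0.10509061 -0.01019206] 8.0667
```

View pics/wheld.png

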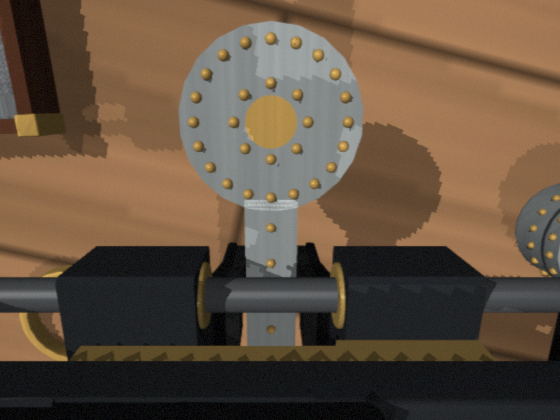

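The mirror is held. Its head centre is at about (271,120) and it lies straight along the image's vertical. Next I measure how it sits in the tool frame.

```bash
cat > m3.py <<'E'
from m2 import *
from station import r
c=load("wheld"); s=r.sense(); T=Rm(s["eef_rot"]); z=cloud(c)[...,2]
print("head top z",np.nanmedian(z[90:150,225:260]),np.nanmedian(z[40:60,260:280]),np.nanmedian(z[180:195,260:280]))
zt=np.nanmedian(z[60:190,225:320])
ct=cv2.findContours(((z>0.05)&(z<0.12)&(np.arange(420)[:,None]<195)).astype(np.uint8),cv2.RETR_EXTERNAL,cv2.CHAIN_APPROX_NONE)[0]
ct=max(ct,key=len)[:,0]; ct=ct[ct[:,1]<190]
p=np.array([onplane(c,u,v,zt)[:2] for u,v in ct]); h=circ(p); print(h)
t=T.T@(np.r_[h[0],zt]-s["eef_pos"]); print("head in tool",t)
S=cv2.cvtColor(c["img"],cv2.COLOR_RGB2HSV)
E
python3 m3.py
```

```text
head top z 0.08804258957103393 0.08792446602889434 0.08782789677625988
(array([ 0.53887315, -0.06071781]), np.float64(0.0355252092667259), 415)
head in tool [-0.01360817 -0.00010226 -0.06579459]
```

```bash
python3 - <<'E'
from station import r
from h import *
a=np.radians(15.48); g=np.array([0.52795,0.1879]); rot=down(a)
r.reach([*g,0.09],rot); r.dwell(.3); s=r.sense(); print(s["eef_pos"]-[*g,.09],(R.from_rotvec(s["eef_rot"]).inv()*R.from_rotvec(rot)).as_rotvec(),s["time"])
r.line_to([*g,0.040],velocity=0.1); r.dwell(.3); s=r.sense(); print(s["eef_pos"]-[*g,.04],s["contact_force"])
c=r.capture("wrist"); save(c,"wover"); 
E
```

```text
[ 1.26980711e-04 -7.83575010e-04  5.70228591e-05] [-1.77234084e-03  1.15515624e-04 -4.08047399e-05] 9.4667
[0.00026495 0.00015823 0.00046212] [-0.10717913  0.6981935  -2.27549739]
```

View pics/wover.png

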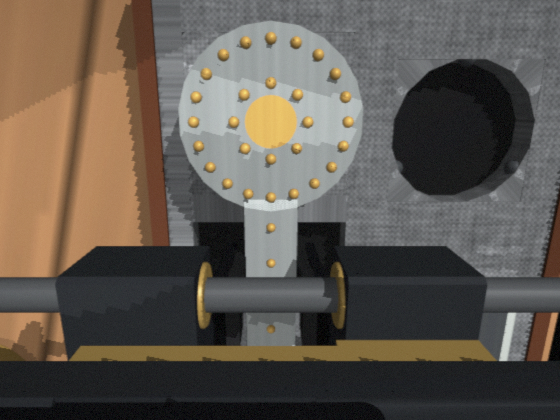

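The head covers its cutout and the handle is over the notch at about (271,240), centred. Now I lower it until the nubs carry it.

```bash
python3 - <<'E'
from station import r
from h import *
g=np.array([0.52795,0.1879])
for z in [0.030,0.027,0.0255,0.0245,0.0235,0.0225]:
    r.line_to([*g,z],velocity=0.05); s=r.sense(); print(z,s["eef_pos"][2].round(4),s["contact_force"].round(2),s["wrist_torque"].round(2))
    if s["contact_force"][2]>3: break
r.gripper_to(0.036); print(r.sense()["contact_force"])
r.line_to([*g,0.11],velocity=0.15); r.gripper_to(0.0,force=30)
b=g-0.0*g; r.dwell(.1); c=r.capture("wrist"); save(c,"wplaced"); print(r.sense()["time"],r.sense()["finger_gap"])
E
```

```text
0.03 0.0294 [ 0.22  0.21 -1.49] [-0.04 -0.01 -0.05]
0.027 0.0268 [ 0.68 -0.12 -1.78] [-0.07  0.02 -0.  ]
0.0255 0.0254 [-0.37  0.39 -0.31] [-0.12  0.33  0.02]
0.0245 0.0245 [-1.78 -0.99 -0.45] [-0.16  0.5   0.02]
0.0235 0.0235 [-1.6  -0.26 -0.09] [-0.08  0.32  0.05]
0.0225 0.0224 [-0.71 -1.15 -0.88] [-0.1   0.22  0.  ]
[ 0.39968069 -0.23840501  0.46022707]
14.4333 0.00022510539541668496
```

View pics/wplaced.png

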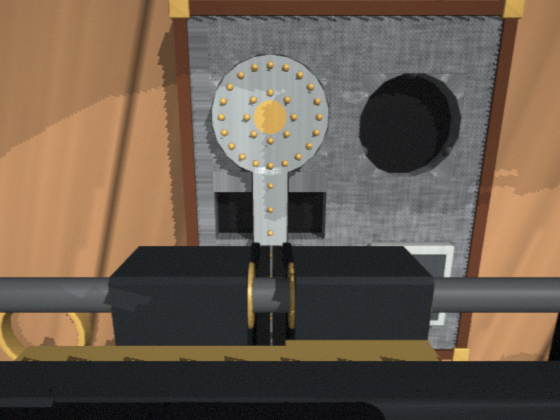

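```bash
python3 - <<'E'
from station import r
from h import *
c=load("wplaced"); z=cloud(c)[...,2]
f=lambda u,v:round(float(np.nanmedian(z[v-4:v+5,u-4:u+5])),4)
print("head far/near/left/right",f(270,78),f(270,155),f(235,117),f(305,117),"handle",f(270,200),f(270,222))
g=np.array([0.52795,0.1879])
r.line_to([*g,0.042],velocity=0.12); F0=r.sense()["contact_force"][2]
for zz in np.arange(0.039,0.0255,-0.001):
    r.line_to([*g,zz],velocity=0.03); s=r.sense(); F=s["contact_force"][2]-F0; print(zz.round(4),s["eef_pos"][2].round(4),round(F,1),s["wrist_torque"].round(2))
    if F>19 or (F>14 and s["eef_pos"][2]<0.0312): break
r.dwell(.2); s=r.sense(); print(s["contact_force"]-[0,0,F0],s["eef_pos"])
r.line_to([*g,0.11],velocity=0.15); r.dwell(.1); c=r.capture("wrist"); save(c,"wpressed");z=cloud(c)[...,2]
print("head far/near/left/right",f(270,78),f(270,155),f(235,117),f(305,117),"handle",f(270,200),f(270,222),r.sense()["time"])
E
```

```text
head far/near/left/right 0.0363 0.0364 0.0362 0.0363 handle 0.0359 0.036
0.039 0.0394 0.4 [-0.08  0.03 -0.03]
0.038 0.0381 0.1 [-0.02  0.05 -0.03]
0.037 0.0369 -0.3 [-0.06  0.04  0.  ]
0.036 0.0359 0.2 [-0.06 -0.02  0.03]
0.035 0.0349 -0.1 [-0.08  0.05  0.04]
0.034 0.0339 -0.2 [-0.13  0.04 -0.01]
0.033 0.0329 -0.1 [-0.05  0.02  0.05]
0.032 0.0319 -0.4 [-0.05  0.02 -0.01]
0.031 0.0309 -0.3 [-0.06  0.05 -0.02]
0.03 0.0305 6.9 [-0.29  0.64  0.06]
0.029 0.0304 17.9 [-0.64  1.75  0.01]
[-7.3867301  -2.45190834 18.39683849] [0.52807769 0.18789574 0.03043484]
head far/near/left/right 0.0301 0.0304 0.0302 0.0304 handle 0.0302 0.0302 18.9417
```

View pics/wpressed.png

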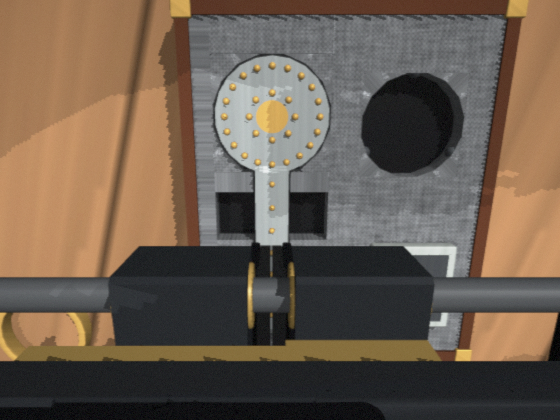

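```bash
python3 - <<'E'
from station import r
from h import *
r.gripper_to(0.086)
# view over the box with jaw yaw ~ 15.5 equivalent
yaw=np.radians(15.48); y=np.array([np.cos(yaw),np.sin(yaw)])
t=np.array([0.5139,-0.2601]); p=t+0.07*np.array([np.sin(yaw),-np.cos(yaw)])
r.reach([*p,0.2],down(yaw)); r.dwell(.3); c=r.capture("wrist"); save(c,"wbox"); print(r.sense()["time"],r.sense()["q"].round(2))
E
```

```text
22.6917 [-0.18  0.46  0.89  1.53 -0.36  1.33  1.02]
```

View pics/wbox.png

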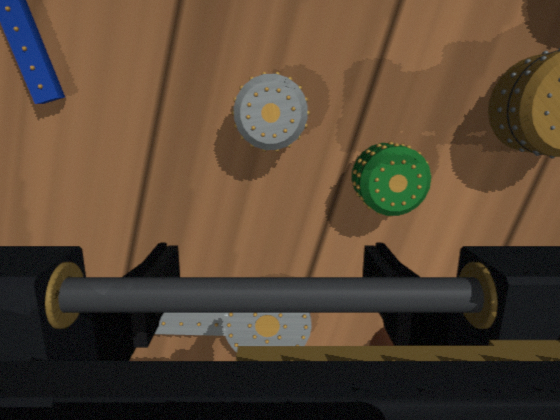

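The mirror is home: its top is at 30.2 mm and level. In wbox, the silver box is at (271,110) and the green one at (395,180). Next I locate the box precisely and grasp it.

```bash
python3 - <<'E'
from station import r
from m2 import *
c=load("wbox"); z=cloud(c)[...,2]; print("top z",np.nanmedian(z[95:125,255:290]))
m,ct,p=contour_pts(c,(z>0.044)&(z<0.06),(271,110),0.048); t=circ(p); print(t)
g=t[0]; rot=down(np.radians(15.48))
r.reach([*g,0.1],rot); r.dwell(.2); s=r.sense(); print(s["eef_pos"]-[*g,.1])
r.line_to([*g,0.022],velocity=0.12); print(r.sense()["contact_force"])
r.gripper_to(0.0,force=25); s=r.sense(); print(s["finger_gap"],s["contact_force"],s["eef_pos"])
r.line_to([*g,0.11],velocity=0.15); r.dwell(.2); s=r.sense(); print(s["finger_gap"],s["contact_force"],s["eef_pos"],s["time"])
c=r.capture("wrist"); save(c,"wboxheld")
E
```

```text
top z 0.04835839890200322
(array([ 0.51432542, -0.26240626]), np.float64(0.028236251197252434), 257)
[ 0.00073302 -0.00142804  0.00129376]
[-0.89367628 -0.63131688  1.36592008]
0.06099697205776051 [-0.6602229  -0.0756591   3.99744466] [ 0.5144783  -0.26241242  0.02223205]
0.061276313635517804 [-0.44892932  0.37852505 -1.85932367] [ 0.51376248 -0.26219649  0.10901204] 25.7417
```

View pics/wboxheld.png

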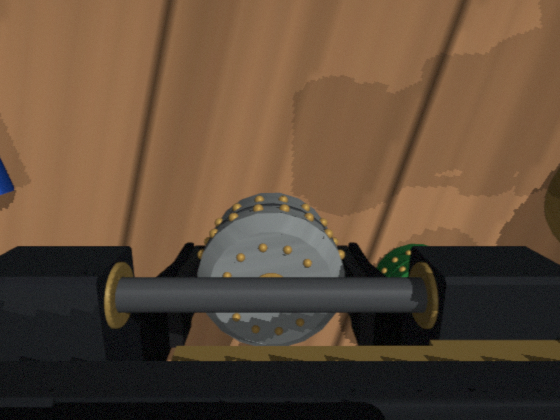

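```bash
cat > m4.py <<'E'
from m2 import *
from station import r
from scipy.optimize import least_squares
def fit(n,ztop,vmax,u0,u1):
    c=load(n); z=cloud(c)[...,2]
    m=(z>ztop-0.004)&(z<ztop+.004); 
    ct=max(cv2.findContours(m.astype(np.uint8),cv2.RETR_EXTERNAL,cv2.CHAIN_APPROX_NONE)[0],key=len)[:,0]
    k=(ct[:,1]<vmax)&(ct[:,0]>u0)&(ct[:,0]<u1); q=ct[k]
    p=np.array([onplane(c,u,v,ztop-.002)[:2] for u,v in q]); print(n,circ(p))
    f=least_squares(lambda a:np.hypot(*(p-a).T)-0.0282,p.mean(0),loss="soft_l1",f_scale=.0005); print("fixed r",f.x,f.cost,len(p)); return f.x,c
x,c=fit("wbox",0.0483,125,200,340)
s=r.sense(); T=Rm(s["eef_rot"]); zt=s["eef_pos"][2]+0.0262
zz=cloud(c:=load("wboxheld"))[...,2]; print("top z",np.nanmedian(zz[235:270,250:290]),zt)
x,c=fit("wboxheld",zt,250,205,340)
print("in tool",T.T@(np.r_[x,zt]-s["eef_pos"]))
E
python3 m4.py
```

```text
Traceback (most recent call last):
  File "m4.py", line 11, in <module>
    x,c=fit("wbox",0.0483,125,200,340)
        ~~~^^^^^^^^^^^^^^^^^^^^^^^^^^^
  File "m4.py", line 9, in fit
    p=np.array([onplane(c,u,v,ztop-.002)[:2] for u,v in q]); print(n,circ(p))
                                                                     ~~~~^^^
  File "m2.py", line 5, in circ
    A=np.c_[2*p,np.ones(len(p))]; s=np.linalg.lstsq(A,(p**2).sum(1),rcond=None)[0]
                                                      ~~~~~~~~~~^^^
numpy.exceptions.AxisError: axis 1 is out of bounds for array of dimension 1
```

```bash
sed -i 's/    ct=max(cv2/    m[:, :190]=0; m[:,350:]=0; m[vmax+30:]=0\n    ct=max(cv2/' m4.py; python3 m4.py
```

```text
wbox (array([ 0.51426183, -0.26234798]), np.float64(0.02805958312603194), 164)
fixed r [ 0.51431402 -0.26250168] 2.031164896422097e-05 166
top z 0.13501747421327037 0.13538959673116382
wboxheld (array([ 0.51331761, -0.26023038]), np.float64(0.026961149361911425), 194)
fixed r [ 0.49811993 -0.21263019] 0.00044384949317437554 195
in tool [-0.02616848 -0.0019743  -0.0520484 ]
```

```bash
python3 - <<'E'
from m2 import *
for n,seed in (("wpressed",(410,125)),("wplaced",(410,125)),("wcase1",(328,58)),("top0",(148,172))):
    c=load(n); v=cv2.cvtColor(c["img"],cv2.COLOR_RGB2HSV)[...,2]
    for th in (50,65):
        _,ct,p=contour_pts(c,v<th,seed,0.026); print(n,th,circ(p))
    z=cloud(c)[...,2]
    try: _,ct,p=contour_pts(c,(z<0.0225),seed,0.026); print(n,"depth",circ(p))
    except AssertionError: pass
E
```

```text
wpressed 50 (array([0.59816778, 0.26949942]), np.float64(0.03149464563725238), 246)
wpressed 65 (array([0.59837105, 0.26928379]), np.float64(0.03198879283020555), 255)
wpressed depth (array([0.59747464, 0.26874837]), np.float64(0.03170879487290519), 282)
wplaced 50 (array([0.59818028, 0.2694348 ]), np.float64(0.03153722492578911), 242)
wplaced 65 (array([0.59834462, 0.26935151]), np.float64(0.03193554296502197), 257)
wplaced depth (array([0.59744083, 0.26875993]), np.float64(0.03172166307998038), 277)
wcase1 50 (array([0.59845501, 0.269162  ]), np.float64(0.031765437603278095), 197)
wcase1 65 (array([0.59850913, 0.26906162]), np.float64(0.032141563057800956), 201)
wcase1 depth (array([0.59792308, 0.26839483]), np.float64(0.03190823279163879), 186)
top0 50 (array([0.59786783, 0.268976  ]), np.float64(0.02863029241467166), 59)
top0 65 (array([0.59776852, 0.26879858]), np.float64(0.029939354498278555), 60)
top0 depth (array([0.59757769, 0.26916119]), np.float64(0.03086324278991748), 59)
```

```bash
python3 - <<'E'
from station import r
from h import *
g=np.array([0.5983,0.2692]); rot=down(np.radians(15.48))
r.reach([*g,0.12],rot); r.dwell(.3); s=r.sense(); print(s["eef_pos"]-[*g,.12],s["time"],s["contact_force"])
r.line_to([*g,0.055],velocity=0.1); r.dwell(.2); s=r.sense(); print(s["eef_pos"]-[*g,.055]); F0=s["contact_force"][2]
for z in [0.050,0.047,0.045,0.043,0.0415]:
    r.line_to([*g,z],velocity=0.04); s=r.sense(); print(z,s["eef_pos"].round(4),s["contact_force"].round(2),s["wrist_torque"].round(2))
    if s["contact_force"][2]-F0>4: break
c=r.capture("wrist"); save(c,"wboxin"); print(r.sense()["time"])
E
```

```text
[ 1.78812385e-04 -4.96965757e-04  6.36334366e-05] 28.0333 [-0.76229507 -0.33347703 -2.0144406 ]
[0.00038761 0.00014731 0.00066816]
0.05 [0.5981 0.2692 0.0497] [ 0.48  0.44 -0.98] [-0.03  0.04 -0.02]
0.047 [0.5982 0.2692 0.0468] [-0.69 -0.18 -1.6 ] [-0.06  0.04 -0.  ]
0.045 [0.5982 0.2692 0.0449] [-0.87 -0.04 -2.19] [-0.06  0.04 -0.  ]
0.043 [0.5983 0.2692 0.0429] [ 0.38  0.74 -1.92] [-0.05  0.03  0.02]
0.0415 [0.5985 0.2692 0.0416] [ 0.22  0.29 -1.5 ] [ 0.01 -0.14 -0.01]
30.3583
```

View pics/wboxin.png

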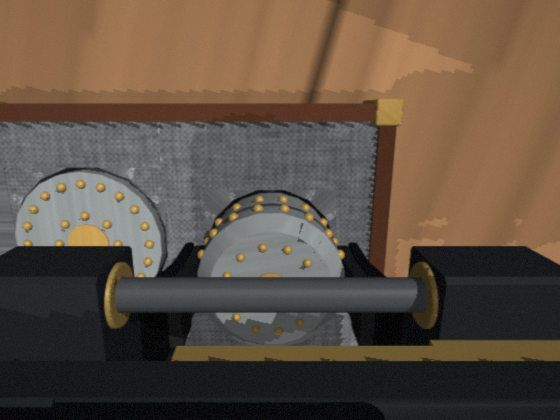

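The box has entered its cutout at (270,240) without jamming. I lower it until the nubs bear, then release, back off and check.

```bash
python3 - <<'E'
from station import r
from h import *
g=np.array([0.5983,0.2692])
for z in [0.0405,0.0395]:
    r.line_to([*g,z],velocity=0.04); s=r.sense(); print(z,s["eef_pos"].round(4),s["contact_force"].round(2),s["wrist_torque"].round(2))
    if s["contact_force"][2]>3: break
r.gripper_to(0.076); r.line_to([*g,0.13],velocity=0.15); r.gripper_to(0.0)
yaw=np.radians(15.48); p=g+0.07*np.array([np.sin(yaw),-np.cos(yaw)])
r.line_to([*p,0.15]); r.dwell(.2); c=r.capture("wrist"); save(c,"wboxpl"); print(r.sense()["time"])
E
```

```text
0.0405 [0.5984 0.2693 0.0406] [-0.62 -0.01 -0.18] [-0.06 -0.15 -0.  ]
0.0395 [0.5983 0.2692 0.0394] [0.46 0.11 0.49] [-0.02 -0.16 -0.06]
34.4833
```

View pics/wboxpl.png

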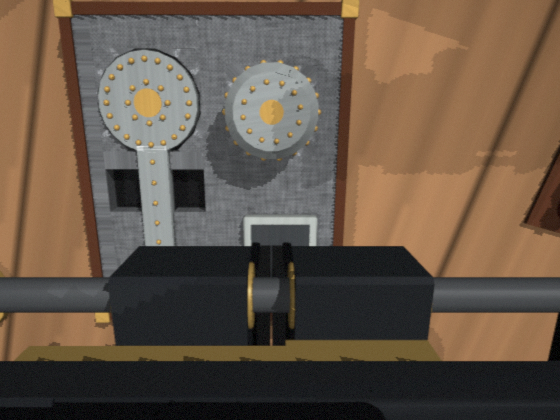

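The box stands in its cutout at (271,110). I measure its tilt and height, then press.

```bash
cat > lv.py <<'E'
from h import *
def box(c,u,v):
    P=cloud(c); p=P[v-45:v+46,u-45:u+46].reshape(-1,3); p=p[np.isfinite(p).all(1)]
    t=p[p[:,2]>np.percentile(p[p[:,2]>0.045][:,2],60)-0.003]
    A=np.c_[t[:,:2]-t[:,:2].mean(0),np.ones(len(t))]; s=np.linalg.lstsq(A,t[:,2],rcond=None)[0]
    print("box top z %.4f tilt deg %.2f %.2f centre"%(s[2],*np.degrees(s[:2])),t[:,:2].mean(0).round(4),np.percentile(t[:,2],[2,98]).round(4))
E
python3 - <<'E'
from station import r
from lv import *
box(load("wboxpl"),271,110)
g=np.array([0.5983,0.2692]); yaw=np.radians(15.48); p=g+0.07*np.array([np.sin(yaw),-np.cos(yaw)])
r.line_to([*g,0.09]); r.line_to([*g,0.072],velocity=.1); r.dwell(.1); F0=r.sense()["contact_force"][2]
for zz in np.arange(0.069,0.055,-0.001):
    r.line_to([*g,zz],velocity=0.03); s=r.sense(); F=s["contact_force"][2]-F0; print(zz.round(4),s["eef_pos"][2].round(4),round(F,1),s["wrist_torque"].round(2))
    if F>17 or (F>11 and s["eef_pos"][2]<0.061): break
r.dwell(.2); s=r.sense(); print(s["contact_force"]-[0,0,F0],s["eef_pos"])
r.line_to([*g,0.12]); r.line_to([*p,0.15]); r.dwell(.2); c=r.capture("wrist"); save(c,"wboxfin"); box(c,271,110); print(r.sense()["time"])
E
```

```text
box top z 0.0651 tilt deg 0.05 -0.08 centre [0.5981 0.2695] [0.0625 0.067 ]
0.069 0.0689 -0.4 [-0.05  0.04  0.05]
0.068 0.068 -0.9 [-0.14  0.01  0.04]
0.067 0.0669 -0.8 [-0.07  0.01  0.04]
0.066 0.0659 -0.6 [-0.06  0.05  0.04]
0.065 0.0649 -0.7 [-0.15  0.04  0.04]
0.064 0.0639 -0.3 [-0.13  0.07 -0.01]
0.063 0.0629 -0.5 [-0.04  0.07 -0.04]
0.062 0.0619 -0.9 [-0.05  0.02 -0.04]
0.061 0.0609 -0.1 [-0.04  0.01  0.03]
0.06 0.0606 5.0 [-0.21  0.5   0.02]
0.059 0.0605 14.6 [-0.49  1.47 -0.  ]
[-6.03078576 -1.5322806  13.60724323] [0.59850345 0.26917594 0.06053634]
box top z 0.0600 tilt deg 0.01 -0.04 centre [0.5984 0.2693] [0.0575 0.062 ]
40.1
```

View pics/wboxfin.png

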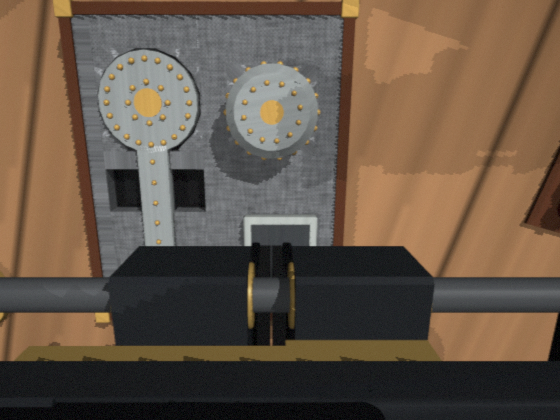

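```bash
python3 - <<'E'
from station import r
from lv import *
c=load("wboxfin"); z=cloud(c)[...,2]; f=lambda u,v:round(float(np.nanmedian(z[v-4:v+5,u-4:u+5])),4)
print("mirror head",f(146,65),f(146,138),f(112,102),f(184,102),"handle",f(154,175),f(157,230),"insert",f(215,60))
r.line_to([0.5,0.2,0.32],velocity=.3)if False else None
r.set_joints([-1.165,0.332,-0.065,1.46,0.022,1.35,-0.088]); r.dwell(.3)
t=r.capture("top"); save(t,"top1"); save(r.capture("scene"),"scene1")
s=r.sense(); print(s["time"],s["contact_force"])
a=load("top0")["img"].astype(int); d=abs(a-t["img"]).max(2)>40
k,l,st,_=cv2.connectedComponentsWithStats(d.astype(np.uint8)); print(st[1:][st[1:,4]>25])
zt=cloud(t)[...,2]; g=lambda u,v:round(float(np.nanmedian(zt[v-3:v+4,u-3:u+4])),4); print("top view: box",g(147,169))
E
```

```text
mirror head 0.0304 0.0303 0.0302 0.0306 handle 0.0303 0.0304 insert 0.0261
42.375 [-1.06382474  1.70908802 -0.4617596 ]
[[ 133  159   25   24  427]
 [ 153  165   15   21  116]
 [ 260  184   36   74 1248]
 [ 137  187   74   32 1071]
 [ 339  196   38   31  750]
 [  81  321   16   11  106]
 [ 125  325   28   15   62]
 [ 120  332   14   10   83]]
top view: box 0.061
```

View pics/top1.png

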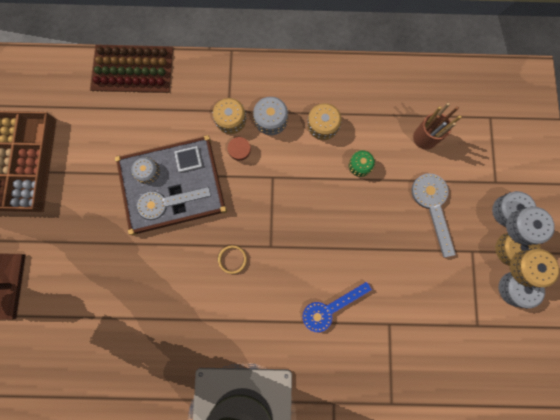

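The box now sits at (143,170) and the mirror at (152,205)-(208,193), both in the case. The other differences from the first picture are the two emptied spots and the arm's shadow, so no other goods moved. Handing in.

```bash
python3 -c "
from station import r
print(r.finish_job(), r.sense()['time'])"
```

```text
the job is handed in; nothing more can be done
the job is handed in; nothing more can be done
```

The small mirror and then the small silver trinket box are in their matching cutouts, both pressed home and level, and the job is handed in. It took about 42 s of the 64 s allowed.

| Item | Pressed with | Top height | Expected when home | Level |
|---|---|---|---|---|
| Mirror | about 18 N | 30.2–30.6 mm | 30 mm | within 0.4 mm over head and handle |
| Trinket box | about 14 N | 60.0 mm | 60 mm | tilt under 0.1° |

- **Other goods:** comparing top pictures from before and after showed only the two moved items and the arm's shadow. The robot was back at its start pose, touching nothing.
- **Springs (disagreed):** before pressing, the items stood about 6 mm (mirror) and 5 mm (box) above home, less than the 8 mm stated. The force reading also stayed near zero on the way down and rose only at the floor.
- **Box in the gripper (failed):** the fixed-radius circle fit of the held box did not work. I relied on the unfixed fit, which put it within about 2 mm, and on the smooth entry and final pictures.

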